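Load the pack charger in order and clamp the packs

ROBOT

A 6-joint arm with a two-finger parallel gripper is mounted at the origin on a cart in front of the work surface, level with it; the furniture and walls round the work are solid. World frame = base frame: x ahead of the robot, y to its left, z up, the work surface at z = 0. Lengths are in mm, angles in rad, forces in N, time in s.
With the tool pointing down it reaches from about 350 to 975 mm from the base axis. Payload 7.1 kg.
Tool frame: the origin (TCP) lies between the finger pads; the fingertips stand 19 mm ahead of it and the grasp point (between the pads) is the TCP (ctrl.tcp_to_tips is the distance from the TCP to the fingertips, in mm); z points along the fingers, y is the line along which they close (so a half turn about z gives the same grasp; the last joint's range is limited). The gripper opens to 88 mm and grips with 3 to 60 N. Pads are 20 mm wide; open, the fingers measure 115 mm over their backs; the gripper's body (75 mm by 178 mm) begins 61 mm behind the grasp point.
Start: joints at [1.329, 0.423, 1.63, -0, 1.089, -0.019], TCP at [138.07, 609.542, 205.175] pointing down, gripper open.
Joint ranges: [-3, 3], [-0.9, 2.11], [0.09, 2.58], [-1.31, 4.45], [0.11, 2.69], [-2.54, 2.54]. Speed limits (rad/s): [2.39, 2.39, 3.01, 3.14, 3.14, 3.14].

INTERFACE

Orientations are given as a rotation vector (axis times angle).
In Python, from workcell import status, optics, ctrl gives the robot as it stands. The module is installed in compiled form; this text tells all that it offers.
- The arm moves only by the shell command python3 -m inch 'ROWS'. ROWS is JSON, a list that holds one entry, the list of rows, each a list of 7 numbers: the shift along the tool's x, y, z in mm, then the turn, a rotation vector about the tool's x, y, z in rad, then the opening in per cent of the stroke, from 0 (shut) to 100 (fully open). A call has 1 to 20 rows; each row is the pose to reach, as a shift and turn from the pose commanded when the call began, along the tool's axes at that moment; what a row does not reach only later rows make up. A row lasts 1/10 s, in which the tool goes at most 50 mm and 8.59 degrees, less where a joint would pass 70% of its speed; a pose out of reach is approached as far as the arm can. A call with a gripper value outside its range is refused whole. The fingers move at their own pace and stop on an object; the grip force is fixed at half the most. Time passes only in rows, so rows that repeat a pose let the fingers close. It gives the time, the measured TCP pose, the force, the opening and the grip force at its end, in the units of the state.
- status.get_obs(): the state, without advancing time (a new reading comes with each control period).
- optics.get_image(name): name is "scene" or "top" or "wrist"; returns a dict with "frame" (400x640x3 uint8, red, green, blue), "fx", "fy", "cx", "cy" (pixels), "rvec" (rotation vector, rad) and "tvec" (3), from world to camera coordinates, as OpenCV has them; the wrist camera has in their place "hand_eye" (4x4, takes a point from camera to tool coordinates, whose origin is the TCP and whose axes are the flange's). Camera axes: x right, y down, z forward; pixel columns grow to the right and rows downward; lengths in mm; the calibration is good to about 2 mm. A picture is of the moment at which its call begins: read the wrist's pose just before it. There is no depth.
- ctrl.close_job(): hands the job in; it is judged then, once.
The state is a dict: "t": time; "qpos": joint angles; "qvel": joint speeds; "joint_torque": joint torques, N m; "ee_pos": TCP position; "orientation": TCP orientation; "ft_force": force on the tool from outside, world axes, zero at the start; "moment": the same for the moment, N m; "width": finger opening in mm; "grasp_force": force on a finger pad.
Only numpy, scipy, OpenCV 4.12 (cv2) and the standard library are available. Lean on these libraries where they do the work, as an engineer would, in place of code of your own. Each camera call takes 0.05 s, during which the arm holds its last target. There are 200 camera calls.

TASK

Load the three-bay battery charger: each pack lies flat on its bay's floor between the ribs, label up, gold contacts against the sprung pins at the back of the bay, like the pack already in bay one. The charger starts on a pack as soon as it goes in, so first put the pack lying next to the black handheld into bay two (two dots), and only after that the pack next to the orange assortment box on the worktop into bay three (three dots). Then swing the hold-down bar fully down onto the packs; do not take out the pack in bay one, and leave the handheld and the box where they are.

Things in the scene. Friction and masses are not known exactly. Their poses are not given: they have to be found in the camera images.
- charger: three-bay charger, grey, fixed, 185 deep x 310 wide x 22 mm; origin centre of underside, front (panel with dots; switch at its left end) -x, back +x. Bays 82 mm apart along y: one at +y, two at 0, three at -y. Bay 48 wide x 72 long; 10 mm high round-topped ribs at the corners, 12 mm end walls flared outward above 5 mm, pins in the back one; middle 40 mm of the sides open for fingers
- bay1 (a point): centre of the first bay's floor (22 mm above the worktop), one raised dot(s) in front of it; axes as the charger's. A pack is seated when its underside centre is here and its contact end points to the charger's +x, i.e. pack yaw = charger yaw + 90 deg. A pack sits in it already
- bay2 (a point): centre of the second bay's floor (22 mm above the worktop), two raised dot(s) in front of it; axes as the charger's. A pack is seated when its underside centre is here and its contact end points to the charger's +x, i.e. pack yaw = charger yaw + 90 deg
- bay3 (a point): centre of the third bay's floor (22 mm above the worktop), three raised dot(s) in front of it; axes as the charger's. A pack is seated when its underside centre is here and its contact end points to the charger's +x, i.e. pack yaw = charger yaw + 90 deg
- hold_bar (a joint): hinge of the hold-down bar, an aluminium bar across the bays on two end arms: 0 rad = closed (level, pads on the packs), grows as it opens up and back to 2.2; starts open at 1.65 to 2.0. Stiff hinge, stays where it is left, about 3 N at the bar moves it
- bar_hinge (a point): middle of the bar's hinge axis, at charger x = +78, z = 50.5 mm; the axis runs along the charger's y
- bar_mid (a point): middle of the cross bar (bar 14 wide x 10 mm thick x 292 mm long), 80 mm from the hinge axis; its x axis points from here to the hinge, z is the bar's upper side when closed. A thin finger lip 60 mm wide stands out 28 mm beyond this point, away from the hinge. Closed, this point is over the bays' middle, 50.5 mm above the worktop
- pack_handheld: battery pack, flat black block 45 wide x 69 long x 17 mm high, 110 g, label with a green band along one long edge on top; origin centre of underside, x across the 45 mm (green-band side +x), y along the 69 mm, gold-contact end at -y. Grip across the 45 mm. The one lying next to the handheld
- pack_spare: battery pack, flat black block 45 wide x 69 long x 17 mm high, 110 g, label with a green band along one long edge on top; origin centre of underside, x across the 45 mm (green-band side +x), y along the 69 mm, gold-contact end at -y. Grip across the 45 mm. The one lying next to the assortment box
- pack_first: battery pack, flat black block 45 wide x 69 long x 17 mm high, 110 g, label with a green band along one long edge on top; origin centre of underside, x across the 45 mm (green-band side +x), y along the 69 mm, gold-contact end at -y. Grip across the 45 mm. The one already seated in bay one
- pack_handheld_contacts (a point): middle of the gold-contact end of the pack next to the handheld, 34 mm from its centre
- pack_spare_contacts (a point): middle of the gold-contact end of the pack next to the box, 34 mm from its centre
- pack_first_contacts (a point): middle of the gold-contact end of the pack in bay one
- handheld: black rugged handheld (phone-like) lying face up, 69 (x) x 152 (y) x 16 mm; origin at the centre of its underside
- case: closed assortment box, orange with a grey lid, 103 (x) x 135 (y) x 39 mm; origin at the centre of its underside
Things that resemble listed ones, but are neither listed nor needed, are in the scene too. Leave any turquoise look-alike of the pack_spare alone.

How it is judged:
By the outcome, as a careful person would: the job done as asked, in the order asked, and still so for the second after the job is handed in, with the robot touching nothing.
It also fails if it takes over 72 s, if anything falls off the work surface, if the arm or the gripper's body presses on something with over 40 N, if the wrist force passes 120 N, or if a joint passes its speed limit or range.

## Working session

There is one attempt and no reset: what is moved stays moved. The work goes in short steps, Python scripts to look and compute and a shell command to move; the robot and the scene stay as the last step left them, time stands still between calls to the robot, and variables do not carry over. Pictures are saved under pics/ and viewed, at most 10 in all, crops included, and the job is handed in when it is done.

```bash
mkdir -p pics; cat > h.py <<'E'
import numpy as np,cv2
from scipy.spatial.transform import Rotation as R
from workcell import status,optics,ctrl
def snap(n,f):
    o=status.get_obs(); im=optics.get_image(n); cv2.imwrite('pics/'+f,im['frame'][:,:,::-1])
    if n=='wrist':
        T=np.eye(4);T[:3,:3]=R.from_rotvec(o['orientation']).as_matrix();T[:3,3]=o['ee_pos']
        M=T@np.array(im['hand_eye'])
    else:
        A=np.eye(4);A[:3,:3]=R.from_rotvec(np.ravel(im['rvec'])).as_matrix();A[:3,3]=np.ravel(im['tvec']);M=np.linalg.inv(A)
    np.savez('pics/'+f[:-4]+'.npz',M=M,k=[im['fx'],im['fy'],im['cx'],im['cy']])
    return im['frame'],M
def ray(f,uv,z):
    d=np.load('pics/'+f+'.npz');M=d['M'];fx,fy,cx,cy=d['k']
    uv=np.atleast_2d(uv).astype(float)
    v=np.c_[(uv[:,0]-cx)/fx,(uv[:,1]-cy)/fy,np.ones(len(uv))]@M[:3,:3].T
    c=M[:3,3]
    return c+v*((z-c[2])/v[:,2])[:,None]
def proj(f,P):
    d=np.load('pics/'+f+'.npz');M=np.linalg.inv(d['M']);fx,fy,cx,cy=d['k']
    q=np.atleast_2d(P)@M[:3,:3].T+M[:3,3]
    return np.c_[q[:,0]/q[:,2]*fx+cx,q[:,1]/q[:,2]*fy+cy]
E
python3 - <<'E'
from h import *
for n in('scene','top'):
    f,M=snap(n,n+'0.png');print(n,M[:3,3].round(),np.load('pics/'+n+'0.npz')['k'])
o=status.get_obs();print(o['t'],o['ee_pos'],R.from_rotvec(o['orientation']).as_matrix().round(3),o['width'])
E
```

```text
scene [-176. -746. 1262.] [461.96102751 461.96102751 325.04891036 197.17484709]
top [ 330.   15. 1327.] [406.15182673 406.15182673 323.57037091 204.41702034]
0.1 [137.94494944 609.06261437 204.48850708] [[-0.975  0.221 -0.   ]
 [ 0.221  0.975 -0.001]
 [ 0.    -0.001 -1.   ]] 87.94289948902926
```

View pics/top0.png

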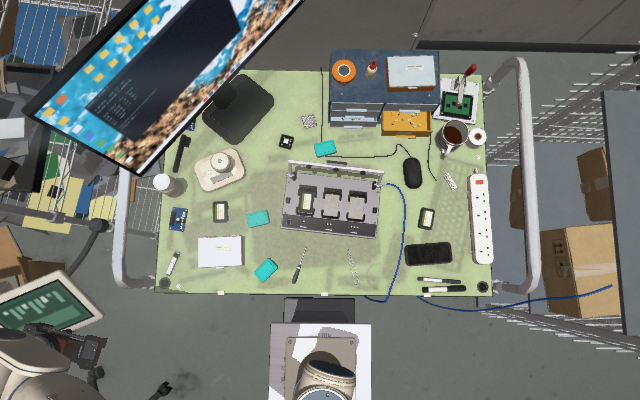

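View pics/scene0.png

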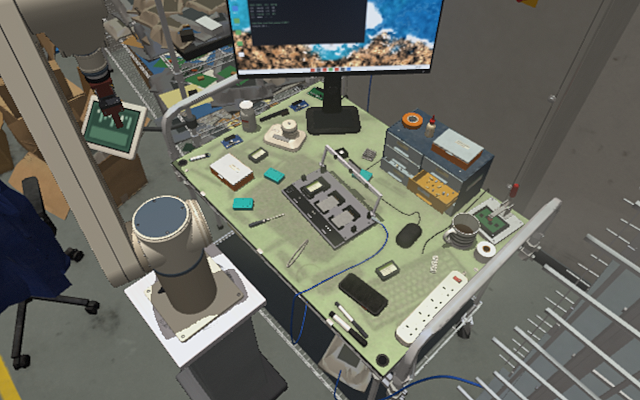

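The top view shows the charger at (332,200), the handheld at (428,254) with its pack at (427,218), and the orange box with a light lid at (220,252) with its pack at (220,211). A second box sits on the cabinet, and there are turquoise decoys. The bar is open, at the back.

```bash
python3 - <<'E'
from h import *
P=dict(hh=(427,218),sp=(220,211),case=(220,252),hand=(428,254))
for k,v in P.items(): print(k,ray('top0',v,17).round())
print(ray('top0',[(281,227),(375,237),(383,178),(290,164)],22).round())
print(ray('top0',[(306,201),(332,203),(358,206)],22).round())
im=cv2.imread('pics/top0.png')
a=cv2.resize(im[150:275,185:285],None,fx=4,fy=4,interpolation=3);b=cv2.resize(im[150:275,375:465],None,fx=4,fy=4,interpolation=3)
cv2.imwrite('pics/c.png',np.hstack([a,b]))
E
```

```text
hh [[ 487. -343.   17.]]
sp [[500. 331.  17.]]
case [[368. 324.  17.]]
hand [[ 371. -343.   17.]]
[[ 450.  131.   22.]
 [ 423. -172.   22.]
 [ 617. -199.   22.]
 [ 659.  108.   22.]]
[[ 536.   53.   22.]
 [ 531.  -32.   22.]
 [ 523. -117.   22.]]
```

View pics/c.png

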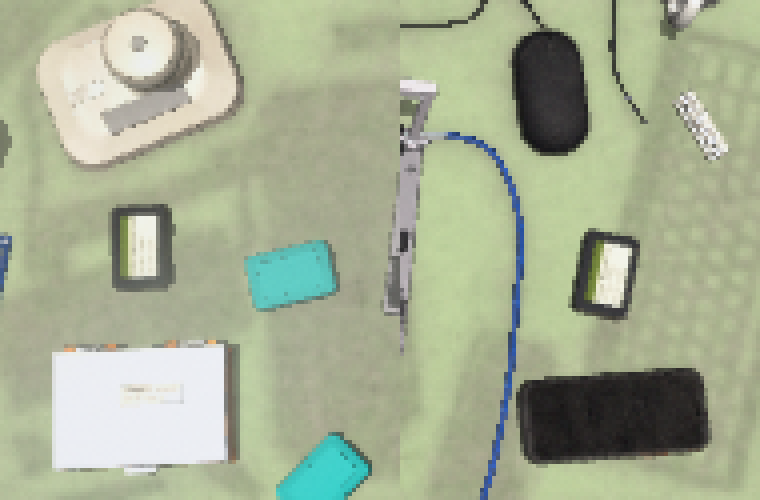

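```bash
cat >> h.py <<'E'
def go(p,yaw=None):
    "shift+turn; yaw (deg) of tool-y axis relative to world +y; keeps tool down"
    o=status.get_obs();A=R.from_rotvec(o['orientation']).as_matrix()
    s=A.T@(np.array(p)-o['ee_pos'])
    r=np.zeros(3)
    if yaw is not None:
        c,k=np.cos(np.radians(yaw)),np.sin(np.radians(yaw))
        B=np.c_[[-c,-k,0],[-k,c,0],[0,0,-1]]
        r=R.from_matrix(A.T@B).as_rotvec()
    print('shift',s.round(1),'turn',r.round(4),'t',o['t'])
E
python3 - <<'E'
from h import *
print(np.array(optics.get_image('wrist')['hand_eye']).round(3))
go([430,331,260],-2)
E
```

```text
[[   0.      -0.961   -0.277   75.555]
 [   1.       0.       0.       0.344]
 [  -0.      -0.277    0.961 -180.031]
 [   0.       0.       0.       1.   ]]
shift [-346.3 -206.8  -55.2] turn [-1.200e-03 -1.000e-04 -1.879e-01] t 0.15
```

```bash
python3 -m inch '[[[-346,-207,-55,0,0,-0.188,100],[-346,-207,-55,0,0,-0.188,100],[-346,-207,-55,0,0,-0.188,100],[-346,-207,-55,0,0,-0.188,100],[-346,-207,-55,0,0,-0.188,100],[-346,-207,-55,0,0,-0.188,100],[-346,-207,-55,0,0,-0.188,100],[-346,-207,-55,0,0,-0.188,100],[-346,-207,-55,0,0,-0.188,100],[-346,-207,-55,0,0,-0.188,100],[-346,-207,-55,0,0,-0.188,100],[-346,-207,-55,0,0,-0.188,100]]]'
python3 - <<'E'
from h import *
snap('wrist','w_sp.png'); go([430,-20,300],-5)
E
```

```text
t: 1.35
ee_pos: [428.5, 332.1, 259.7]
orientation: [-0.052, -3.14, 0.001]
ft_force: [0.1, -0.5, -0.8]
width: 87.8
grasp_force: 0.0
shift [ -12.9 -352.   -40.1] turn [-0.0004 -0.0008  0.0545] t 1.4
```

```bash
python3 -m inch '[[[-13,-352,-40,0,0,0.054,100],[-13,-352,-40,0,0,0.054,100],[-13,-352,-40,0,0,0.054,100],[-13,-352,-40,0,0,0.054,100],[-13,-352,-40,0,0,0.054,100],[-13,-352,-40,0,0,0.054,100],[-13,-352,-40,0,0,0.054,100],[-13,-352,-40,0,0,0.054,100],[-13,-352,-40,0,0,0.054,100],[-13,-352,-40,0,0,0.054,100],[-13,-352,-40,0,0,0.054,100]]]'
python3 - <<'E'
from h import *
snap('wrist','w_ch.png'); go([440,-343,260],-8)
E
```

```text
t: 2.5
ee_pos: [430.4, -19.4, 299.9]
orientation: [-0.135, -3.138, -0.0]
ft_force: [0.2, -1.0, -0.4]
width: 87.8
grasp_force: 0.0
shift [ -37.3 -321.5   39.8] turn [ 0.0002 -0.0006  0.0536] t 2.55
```

View pics/w_ch.png

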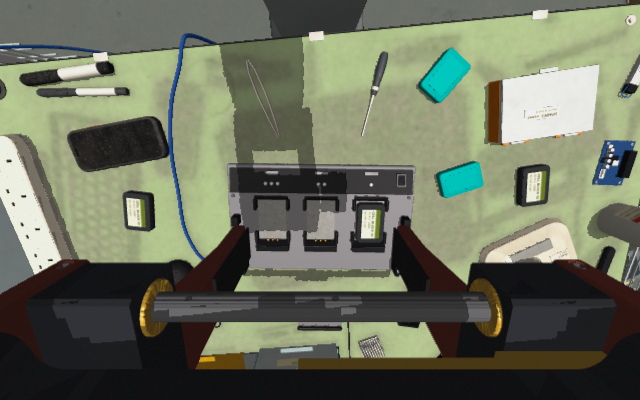

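The charger is seen from above with the robot side at the top. One dot is in front of the loaded bay at (370,222). Bays two (321,225) and three (272,225) are empty, with gold pins at the bottom. The handheld's pack is at (139,211).

```bash
python3 -m inch '[[[-37,-322,40,0,0,0.054,100],[-37,-322,40,0,0,0.054,100],[-37,-322,40,0,0,0.054,100],[-37,-322,40,0,0,0.054,100],[-37,-322,40,0,0,0.054,100],[-37,-322,40,0,0,0.054,100],[-37,-322,40,0,0,0.054,100],[-37,-322,40,0,0,0.054,100],[-37,-322,40,0,0,0.054,100],[-37,-322,40,0,0,0.054,100]]]'
python3 - <<'E'
from h import *
snap('wrist','w_hh.png')
def pack(f,near):
    im=cv2.imread(f'pics/{f}.png');u,v=proj(f,[near])[0].astype(int)
    hsv=cv2.cvtColor(im,cv2.COLOR_BGR2HSV)
    m=np.zeros(im.shape[:2],np.uint8)
    m[v-60:v+60,u-60:u+60]=(hsv[v-60:v+60,u-60:u+60,2]<75)*255
    m=cv2.morphologyEx(m,cv2.MORPH_OPEN,np.ones((3,3)))
    cs,_=cv2.findContours(m,cv2.RETR_EXTERNAL,cv2.CHAIN_APPROX_NONE)
    c=max(cs,key=lambda c:(cv2.contourArea(c) if cv2.pointPolygonTest(c,(float(u),float(v)),True)>-15 else 0))
    W=ray(f,c[:,0,:],17)[:,:2]
    r=cv2.minAreaRect(W.astype(np.float32))
    print(f,(u,v),r, (cv2.boxPoints(r)-r[0]).round())
    # label
    w=ray(f,np.argwhere(((hsv[...,2]>150)&(hsv[...,1]<60))[v-40:v+40,u-40:u+40])[:,::-1]+[u-40,v-40],17)[:,:2]
    return r
pack('w_hh',[487,-343,17]);pack('w_sp',[500,331,17])
a=cv2.imread('pics/w_hh.png');b=cv2.imread('pics/w_sp.png')
o=[]
for f,p in(('w_hh',[487,-343,17]),('w_sp',[500,331,17])):
    u,v=proj(f,[p])[0].astype(int);o.append(cv2.resize(cv2.imread(f'pics/{f}.png')[v-65:v+65,u-65:u+65],None,fx=3,fy=3))
cv2.imwrite('pics/c2.png',np.hstack(o))
E
```

```text
t: 3.55
ee_pos: [439.2, -343.4, 260.1]
orientation: [-0.221, -3.133, -0.001]
ft_force: [0.4, -0.1, 1.3]
width: 87.9
grasp_force: 0.0
w_hh (np.int64(324), np.int64(197)) ((485.7992858886719, -340.0662536621094), (45.01695251464844, 69.88871002197266), 78.50164031982422) [[-39. -15.]
 [ 30. -29.]
 [ 39.  15.]
 [-30.  29.]]
w_sp (np.int64(321), np.int64(212)) ((497.7596435546875, 333.0645446777344), (70.56025695800781, 45.49092102050781), 2.9041736125946045) [[-36.  21.]
 [-34. -25.]
 [ 36. -21.]
 [ 34.  25.]]
```

View pics/c2.png

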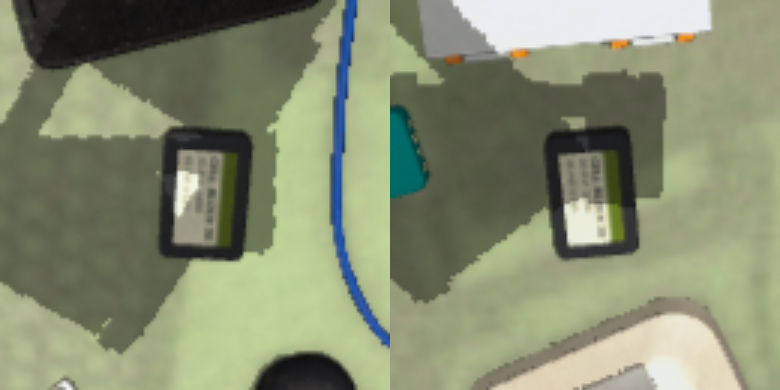

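Both packs are outlined cleanly (45x70 mm), with the green bands on the +y side, so the contacts point away from the robot. I'll grasp the handheld's pack now.

```bash
python3 - <<'E'
from h import *
go([485.8,-340.1,80],-11.5);go([485.8,-340.1,21],-11.5)
E
```

```text
shift [-45.6   9.8 180.3] turn [ 0.0003 -0.0001  0.06  ] t 3.6
shift [-45.6   9.7 239.3] turn [ 0.0003 -0.0001  0.06  ] t 3.6
```

```bash
python3 -m inch '[[[-45.6,9.8,50,0,0,0.06,72],[-45.6,9.8,100,0,0,0.06,72],[-45.6,9.8,150,0,0,0.06,72],[-45.6,9.8,190,0,0,0.06,72],[-45.6,9.8,220,0,0,0.06,72],[-45.6,9.8,239,0,0,0.06,72],[-45.6,9.8,239,0,0,0.06,72],[-45.6,9.8,239,0,0,0.06,72]]]'; python3 - <<'E'
from h import *
go([485.8,-340.1,21],-11.5)
E
```

```text
t: 4.4
ee_pos: [486.0, -341.2, 21.9]
orientation: [0.316, 3.125, -0.0]
ft_force: [0.2, 0.4, -1.2]
width: 62.9
grasp_force: 0.0
shift [0.4 1.  0.9] turn [-0.0001  0.0003 -0.0008] t 4.4
```

```bash
python3 -m inch '[[[0.4,1,0.9,0,0,0,72],[0.4,1,0.9,0,0,0,30],[0.4,1,0.9,0,0,0,30],[0.4,1,0.9,0,0,0,30],[0.4,1,0.9,0,0,0,30],[0.4,1,0.9,0,0,0,30],[0.4,1,0.9,0,0,0,30],[0.4,1,-40,0,0,0,30],[0.4,1,-80,0,0,0,30],[0.4,1,-130,0,0,0,30],[0.4,1,-180,0,0,0,30],[0.4,1,-220,0,0,0,30],[0.4,1,-220,0,0,0,30],[0.4,1,-220,0,0,0,30]]]'; python3 - <<'E'
from h import *
# charger pose from w_ch: grey top z=22 front corners, plus mask
im=cv2.imread('pics/w_ch.png');hsv=cv2.cvtColor(im,cv2.COLOR_BGR2HSV)
print(ray('w_ch',[(229,164),(413,166)],22).round(1), ray('w_ch',[(321,225),(272,225),(370,222)],22).round(1))
c=im[150:290,215:430];cv2.imwrite('pics/c3.png',cv2.resize(c,None,fx=3.7,fy=3.7,interpolation=2))
E
```

```text
t: 5.8
ee_pos: [485.4, -341.0, 242.0]
orientation: [0.318, 3.124, -0.002]
ft_force: [0.3, 0.3, -0.9]
width: 26.2
grasp_force: 0.0
[[ 419.2 -166.1   22. ]
 [ 447.8  129.1   22. ]] [[ 536.7  -27.5   22. ]
 [ 529.5 -111.1   22. ]
 [ 538.4   56.2   22. ]]
```

View pics/c3.png

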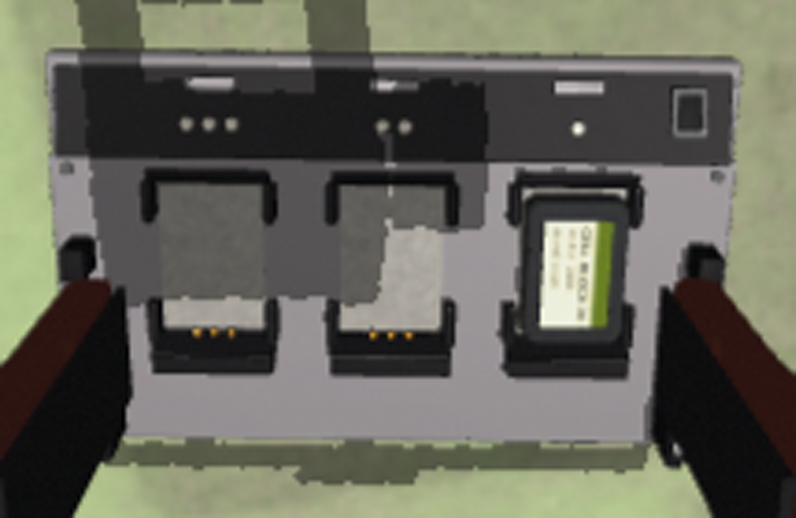

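The crop shows pin triplets at (213,332) and (390,336), rib frames round bays three and two, and pack one in its bay. The gripper reads 26 mm with no force, so the grasp failed. I'll look.

```bash
python3 - <<'E'
from h import *
snap('wrist','w2.png')
E
```

```text
(no output)
```

View pics/w2.png

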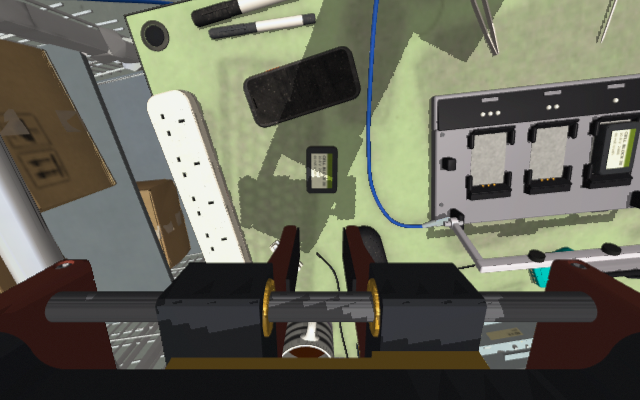

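The pack is still on the table at (322,170), between the fingers' line. I'll check the numbers.

```bash
cat >> h.py <<'E'
def pack(f,near,z=17,half=60,thr=75):
    im=cv2.imread(f'pics/{f}.png');u,v=proj(f,[near])[0].astype(int)
    m=np.zeros(im.shape[:2],np.uint8);s=np.s_[max(v-half,0):v+half,u-half:u+half]
    m[s]=(im[s].max(2)<thr)*255
    m=cv2.morphologyEx(m,cv2.MORPH_OPEN,np.ones((3,3)))
    cs,_=cv2.findContours(m,cv2.RETR_EXTERNAL,cv2.CHAIN_APPROX_NONE)
    c=max(cs,key=lambda c:(cv2.contourArea(c) if cv2.pointPolygonTest(c,(float(u),float(v)),True)>-15 else 0))
    r=cv2.minAreaRect(ray(f,c[:,0,:],z)[:,:2].astype(np.float32))
    a=r[2] if r[1][0]>r[1][1] else r[2]-90
    print(f,np.round(r[0],1),np.round(r[1],1),'yaw',round(a,1));return r[0],a
E
python3 - <<'E'
from h import *
pack('w2',[486,-340,17])
o=status.get_obs();T=R.from_rotvec(o['orientation']).as_matrix()
for q in([0,0,0],[0,13,0],[0,13,19],[0,-13,19]): print(q,proj('w2',[o['ee_pos']+T@np.array(q)]).round())
E
```

```text
w2 [ 487.4 -339.9] [44.5 68.7] yaw -12.4
[0, 0, 0] [[321. 228.]]
[0, 13, 0] [[340. 228.]]
[0, 13, 19] [[338. 219.]]
[0, -13, 19] [[303. 218.]]
```

```bash
python3 - <<'E'
from h import *
go([486.8,-340,21],-12)
E
```

```text
shift [ -2.2   0.8 219.5] turn [ 0.0004 -0.0009  0.0066] t 5.85
```

```bash
python3 -m inch '[[[-2.2,0.8,40,0,0,0.007,72],[-2.2,0.8,90,0,0,0.007,72],[-2.2,0.8,140,0,0,0.007,72],[-2.2,0.8,180,0,0,0.007,72],[-2.2,0.8,205,0,0,0.007,72],[-2.2,0.8,219.5,0,0,0.007,72],[-2.2,0.8,219.5,0,0,0.007,72],[-2.2,0.8,219.5,0,0,0.007,72]]]';python3 -m inch '[[[0,0,0,0,0,0,40],[0,0,0,0,0,0,40],[0,0,0,0,0,0,40],[0,0,0,0,0,0,40],[0,0,0,0,0,0,40]]]';python3 -m inch '[[[0,0,0,0,0,0,20],[0,0,0,0,0,0,20],[0,0,0,0,0,0,20],[0,0,0,0,0,0,20],[0,0,0,0,0,0,20],[0,0,0,0,0,0,20]]]'
```

```text
t: 6.65
ee_pos: [487.5, -340.5, 21.7]
orientation: [-0.329, -3.124, -0.0]
ft_force: [0.6, 0.5, 0.2]
width: 63.2
grasp_force: 0.0
t: 7.15
ee_pos: [487.7, -340.6, 22.1]
orientation: [0.329, 3.124, -0.001]
ft_force: [0.8, 0.4, -0.3]
width: 35.0
grasp_force: 0.0
t: 7.75
ee_pos: [487.5, -340.4, 21.6]
orientation: [-0.329, -3.124, -0.0]
ft_force: [1.0, -0.6, 0.2]
width: 17.4
grasp_force: 0.0
```

```bash
python3 - <<'E'
from h import *
print(ctrl.tcp_to_tips)
o=status.get_obs();print(o['width'],o['ee_pos'],o['qpos'])
snap('wrist','w3.png');snap('scene','s3.png')
a=cv2.imread('pics/w3.png');u,v=proj('s3',[[487,-340,20]])[0].astype(int);b=cv2.imread('pics/s3.png')[v-50:v+50,u-50:u+50]
print(u,v)
cv2.imwrite('pics/c4.png',np.hstack([a[100:400,120:520],cv2.resize(b,(300,300))]))
E
```

```text
19.0
17.426755153467315 [ 487.47763716 -340.40779721   21.63230367] [-6.29602216e-01  6.36086220e-01  1.78912557e+00 -2.00653604e-06
  7.16458997e-01 -1.99063362e+00]
386 267
```

View pics/c4.png

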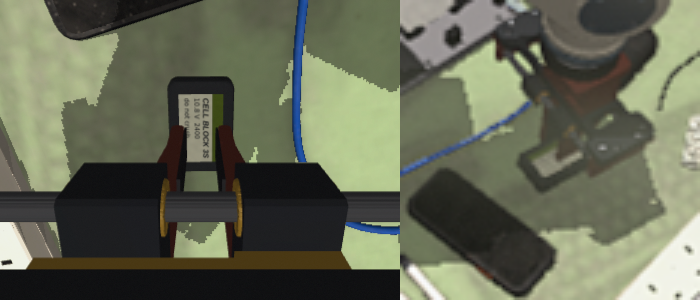

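The fingers have closed above the pack: their visible ends are at about (183,125) and (218,125) in the crop, over the label and not beside it. I'll check their real height from the pixel scale.

```bash
python3 - <<'E'
from h import *
print(np.load('pics/w3.npz')['k'],np.load('pics/w3.npz')['M'][:3,3])
o=status.get_obs();T=R.from_rotvec(o['orientation']).as_matrix()
for z in(-40,-20,-10,0,10,19):
    print(z,proj('w3',[o['ee_pos']+T@np.array([x,y,z]) for x,y in((0,-8.7),(0,8.7),(10,8.7),(0,22),(10,22))]).round().tolist())
im=cv2.imread('pics/w3.png')
for r in range(212,262,6): print(r,[tuple(int(t) for t in im[r,c]) for c in range(276,372,8)])
pack('w3',[487.4,-340,17])
E
```

```text
[286.49152567 286.49152567 320.64928641 196.697403  ] [ 413.66652911 -324.34809644  201.66850345]
-40 [[304.0, 259.0], [336.0, 259.0], [336.0, 242.0], [360.0, 259.0], [361.0, 242.0]]
-20 [[306.0, 243.0], [334.0, 243.0], [334.0, 228.0], [356.0, 243.0], [357.0, 228.0]]
-10 [[307.0, 236.0], [334.0, 236.0], [334.0, 222.0], [354.0, 236.0], [355.0, 222.0]]
0 [[307.0, 230.0], [333.0, 230.0], [333.0, 216.0], [353.0, 230.0], [353.0, 216.0]]
10 [[308.0, 225.0], [332.0, 225.0], [333.0, 212.0], [351.0, 225.0], [351.0, 212.0]]
19 [[308.0, 220.0], [332.0, 220.0], [332.0, 208.0], [350.0, 220.0], [350.0, 208.0]]
212 [(75, 97, 93), (77, 97, 94), (33, 30, 31), (129, 150, 153), (116, 134, 136), (108, 124, 126), (114, 130, 133), (60, 95, 89), (22, 72, 60), (32, 30, 30), (83, 114, 103), (83, 115, 104)]
218 [(77, 100, 95), (77, 100, 95), (33, 30, 30), (127, 148, 151), (104, 118, 120), (112, 128, 130), (124, 144, 147), (59, 92, 86), (22, 72, 61), (31, 31, 30), (83, 114, 104), (82, 113, 102)]
224 [(78, 99, 95), (77, 101, 95), (33, 33, 32), (131, 152, 154), (102, 118, 119), (91, 105, 106), (71, 79, 79), (57,
[... 508 characters left out ...]
, 149), (126, 146, 149), (65, 72, 72), (54, 90, 82), (17, 20, 44), (16, 21, 44), (81, 113, 102), (82, 114, 102)]
248 [(78, 100, 97), (59, 77, 79), (16, 21, 44), (17, 21, 43), (126, 147, 149), (124, 143, 146), (125, 145, 147), (52, 88, 81), (15, 14, 16), (17, 21, 45), (18, 21, 44), (81, 113, 102)]
254 [(77, 97, 95), (17, 21, 44), (18, 22, 45), (14, 15, 25), (127, 146, 148), (128, 149, 151), (82, 93, 94), (51, 88, 81), (15, 14, 15), (14, 20, 45), (18, 21, 45), (83, 116, 104)]
260 [(76, 97, 92), (16, 21, 44), (18, 22, 45), (16, 15, 16), (125, 145, 147), (127, 147, 149), (124, 144, 146), (50, 88, 79), (15, 14, 15), (18, 21, 45), (16, 20, 44), (55, 76, 77)]
w3 [ 492.1 -341.9] [87.7 82.6] yaw 78.0
```

The visible fingertips sit about 35–40 mm higher than the stated 19 mm tip offset implies. I'll open and probe downward in small steps while watching the force.

```bash
python3 -m inch '[[[0,0,0,0,0,0,72],[0,0,0,0,0,0,72],[0,0,0,0,0,0,72],[0,0,0,0,0,0,72],[0,0,0,0,0,0,72],[0,0,0,0,0,0,72]]]' | grep -E 'width|pos|ft'; python3 -m inch '[[[0,0,1,0,0,0,72],[0,0,2,0,0,0,72],[0,0,2,0,0,0,72]]]'| grep -E 'pos|ft'; python3 -m inch '[[[0,0,1,0,0,0,72],[0,0,1.5,0,0,0,72]]]'| grep -E 'pos|ft'; python3 -m inch '[[[0,0,1,0,0,0,72],[0,0,1,0,0,0,72]]]'| grep -E 'pos|ft'
```

```text
ee_pos: [487.5, -340.4, 21.7]
ft_force: [1.4, -0.2, 0.2]
width: 61.2
ee_pos: [487.3, -340.3, 19.5]
ft_force: [0.1, -0.4, 0.1]
ee_pos: [487.4, -340.4, 18.1]
ft_force: [0.5, 0.3, -0.1]
ee_pos: [487.4, -340.4, 17.0]
ft_force: [-0.1, 0.6, -0.3]
```

```bash
for i in 1; do python3 -m inch '[[[0,0,2,0,0,0,72],[0,0,2,0,0,0,72]]]'| grep -E 'pos|ft'; python3 -m inch '[[[0,0,2,0,0,0,72],[0,0,2,0,0,0,72]]]'| grep -E 'pos|ft';python3 -m inch '[[[0,0,2,0,0,0,72],[0,0,2,0,0,0,72]]]'| grep -E 'pos|ft'; done; python3 - <<'E'
from h import *
# tip estimate from w_hh/w2 images by scanning the finger edges
snap('wrist','w4.png')
im=cv2.imread('pics/w4.png').astype(int)
m=((im[...,2]-im[...,0]>18)&(im[...,2]<80)).astype(np.uint8)
n,l,s,c=cv2.connectedComponentsWithStats(m)
for i in range(1,n):
    if s[i,4]>80:print(s[i],c[i].round())
o=status.get_obs();T=R.from_rotvec(o['orientation']).as_matrix();w=o['width']/2
for z in(-40,-30,-20,-10,0,10,19):
    print(z,proj('w4',[o['ee_pos']+T@np.array([x,y,z]) for x,y in((10,-w),(10,w),(10,-w-13),(10,w+13))]).round().tolist())
E
```

```text
ee_pos: [487.4, -340.3, 14.9]
ft_force: [0.0, -0.1, -0.0]
ee_pos: [487.3, -340.3, 12.9]
ft_force: [-0.5, 0.8, 0.2]
ee_pos: [487.3, -340.3, 10.9]
ft_force: [-0.9, -0.7, 0.1]
[ 214  225   52   66 1358] [238. 263.]
[ 376  226   52   65 1359] [403. 263.]
[333 233  11  37 124] [340. 255.]
[   0  260   96  109 6095] [ 48. 316.]
[ 546  260   94  109 5873] [593. 314.]
[219 322  26  47 700] [229. 340.]
[368 322  78  36 698] [411. 339.]
[245 369 324   1 324] [406. 369.]
-40 [[261.0, 242.0], [379.0, 242.0], [236.0, 242.0], [404.0, 242.0]]
-30 [[264.0, 235.0], [376.0, 235.0], [241.0, 235.0], [399.0, 235.0]]
-20 [[267.0, 228.0], [373.0, 228.0], [246.0, 228.0], [394.0, 228.0]]
-10 [[270.0, 222.0], [370.0, 222.0], [250.0, 222.0], [390.0, 222.0]]
0 [[273.0, 217.0], [367.0, 217.0], [253.0, 217.0], [387.0, 217.0]]
10 [[275.0, 212.0], [365.0, 212.0], [256.0, 212.0], [384.0, 212.0]]
19 [[277.0, 208.0], [363.0, 208.0], [259.0, 208.0], [381.0, 208.0]]
```

Still no contact. The image puts the tips at about z=28 now, so I'll continue down in guarded steps.

```bash
python3 -m inch '[[[0,0,5,0,0,0,72],[0,0,10,0,0,0,72],[0,0,10,0,0,0,72]]]'| grep -E 'pos|ft'; python3 -m inch '[[[0,0,3,0,0,0,72],[0,0,3,0,0,0,72]]]'| grep -E 'pos|ft';python3 -m inch '[[[0,0,3,0,0,0,72],[0,0,3,0,0,0,72]]]'| grep -E 'pos|ft'; python3 -m inch '[[[0,0,2,0,0,0,72],[0,0,2,0,0,0,72]]]'| grep -E 'pos|ft'
```

```text
ee_pos: [487.0, -340.0, 0.3]
ft_force: [-0.1, 0.6, 0.2]
ee_pos: [487.3, -340.3, -2.2]
ft_force: [-0.1, -1.2, 0.1]
ee_pos: [487.3, -340.3, -5.1]
ft_force: [-0.5, 0.1, 0.3]
ee_pos: [487.4, -340.4, -7.0]
ft_force: [-0.3, 0.1, 0.7]
```

```bash
python3 -m inch '[[[0,0,2,0,0,0,72],[0,0,2,0,0,0,72]]]'| grep -E 'pos|ft';python3 -m inch '[[[0,0,2,0,0,0,72],[0,0,2,0,0,0,72]]]'| grep -E 'pos|ft'; python3 -m inch '[[[0,0,1.5,0,0,0,72],[0,0,1.5,0,0,0,72]]]'| grep -E 'pos|ft'; python3 -m inch '[[[0,0,1,0,0,0,72],[0,0,1,0,0,0,72]]]'| grep -E 'pos|ft'
```

```text
ee_pos: [487.4, -340.3, -9.0]
ft_force: [-0.2, 0.1, -0.2]
ee_pos: [487.3, -340.3, -11.1]
ft_force: [0.9, 0.1, 0.5]
ee_pos: [487.4, -340.4, -12.5]
ft_force: [0.5, 0.3, 0.6]
ee_pos: [487.4, -340.4, -13.4]
ft_force: [0.3, -0.4, -1.3]
```

```bash
python3 -m inch '[[[0,0,0,0,0,0,40],[0,0,0,0,0,0,40],[0,0,0,0,0,0,40],[0,0,0,0,0,0,40],[0,0,0,0,0,0,40],[0,0,0,0,0,0,40],[0,0,0,0,0,0,40]]]'
```

```text
t: 12.2
ee_pos: [487.5, -340.4, -13.3]
orientation: [0.329, 3.124, -0.0]
ft_force: [-0.3, -0.1, 0.4]
width: 44.6
grasp_force: 30.0
```

Now held: 44.6 mm opening at 30 N, with TCP z = −13.4 when the pack's underside is at 0. I'll lift and look at the charger from nearer, offset to the side.

```bash
python3 - <<'E'
from h import *
go([430,-200,150],-5)
E
python3 -m inch '[[[0,0,-10,0,0,0,40],[0,0,-40,0,0,0,40],[0,0,-80,0,0,0,40],[0,0,-130,0,0,0,40],[0,0,-163,0,0,0,40],[0,0,-163,0,0,0,40]]]'; python3 - <<'E'
from h import *
go([430,-200,150],-5)
E
```

```text
shift [  85.5  125.4 -163.3] turn [-0.000e+00  1.000e-04 -1.225e-01] t 12.2
t: 12.8
ee_pos: [490.2, -342.4, 155.6]
orientation: [0.328, 3.116, -0.008]
ft_force: [-0.5, 0.7, -1.0]
width: 44.7
grasp_force: 30.0
shift [ 88.6 126.8   4.3] turn [-0.0045  0.0086 -0.1225] t 12.8
```

```bash
python3 -m inch '[[[86,125,0,0,0,-0.122,40],[86,125,0,0,0,-0.122,40],[86,125,0,0,0,-0.122,40],[86,125,0,0,0,-0.122,40],[86,125,0,0,0,-0.122,40],[86,125,0,0,0,-0.122,40],[86,125,0,0,0,-0.122,40]]]'; python3 - <<'E'
from h import *
snap('wrist','w5.png')
print(proj('w5',[[535,-30,22],[527,-112,22],[490,-30,22],[430,-200,163]]).round())
im=cv2.imread('pics/w5.png')
cv2.imwrite('pics/c5.png',cv2.resize(im[90:290,270:520],None,fx=3,fy=3,interpolation=2))
E
```

```text
t: 13.5
ee_pos: [430.1, -201.2, 149.6]
orientation: [0.139, 3.138, -0.0]
ft_force: [0.9, -0.1, -1.3]
width: 44.7
grasp_force: 30.0
[[471. 258.]
 [402. 258.]
 [474. 223.]
 [322. 238.]]
```

View pics/c5.png

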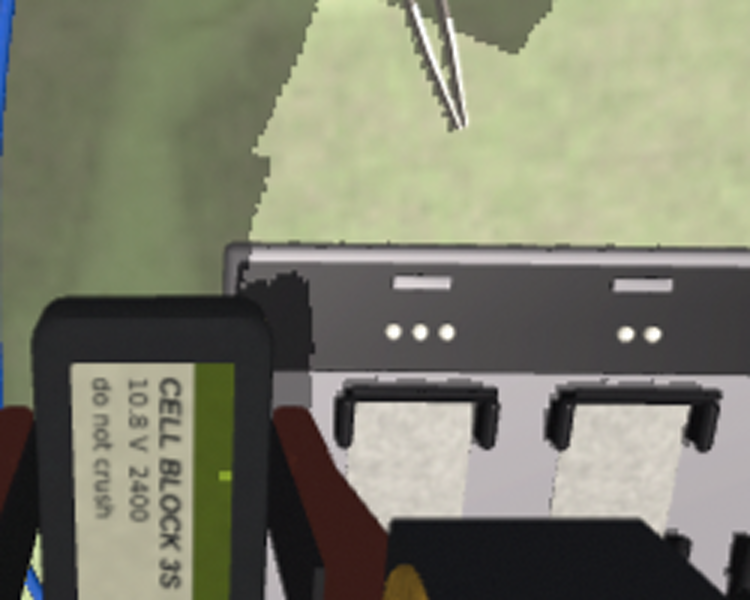

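The view shows the held pack level at the left, the three dots at crop (420,331), the two dots at (639,334), and the front rib frames of bays three and two. I'll use pack one's label as the reference for the seated pose, plus the dots for spacing and yaw.

```bash
cat >> h.py <<'E'
def label(f,seed,z,thr=70):
    im=cv2.imread(f'pics/{f}.png');big=cv2.resize(im,None,fx=4,fy=4,interpolation=cv2.INTER_CUBIC)
    m=(big.max(2)>thr).astype(np.uint8);n,l=cv2.connectedComponents(m,connectivity=4)
    su,sv=int(seed[0]*4),int(seed[1]*4);c=(l==l[sv,su]).astype(np.uint8)
    cs,_=cv2.findContours(c,cv2.RETR_EXTERNAL,cv2.CHAIN_APPROX_NONE);c=max(cs,key=cv2.contourArea)
    uv=(c[:,0,:]+.5)/4-.5
    r=cv2.minAreaRect(ray(f,uv,z)[:,:2].astype(np.float32));a=r[2] if r[1][0]>r[1][1] else r[2]-90
    print(f,'label',np.round(r[0],1),np.round(r[1],1),'yaw',round(a,1));return np.array(r[0]),a
E
python3 - <<'E'
from h import *
for f,n in(('w_hh',[487,-340,17]),('w_sp',[498,333,17])):
    c,a=pack(f,n); L,b=label(f,proj(f,[[*c,17]])[0],17)
label('w_ch',(215+575/3.7,150+270/3.7),39)
d=ray('w_ch',[(271.5,183.8),(321.2,184.3),(371.2,184.9)],23)[:,:2];print('dots',d.round(1))
d=ray('w5',[(410,200.5),(483,201.2)],23)[:,:2];print('dots5',d.round(1),np.diff(d,axis=0))
print('pins',ray('w_ch',[(272.6,239.7),(320.4,240.8)],28).round(1))
print('floor back',ray('w_ch',[(215+212/3.7,150+330/3.7),(215+391/3.7,150+332/3.7)],22).round(1))
print('frame front top w5',ray('w5',[(409,220),(481,220)],34).round(1))
label('w5',(270+130/3,90+430/3),149.6+30.4)
E
```

```text
w_hh [ 485.8 -340.1] [45.  69.9] yaw -11.5
w_hh label [ 488.3 -341.2] [30.8 51.7] yaw -11.4
w_sp [497.8 333.1] [70.6 45.5] yaw 2.9
w_sp label [501.4 333.2] [52.6 32.1] yaw 3.5
w_ch label [535.3  53.8] [32.4 53.1] yaw -5.7
dots [[ 457.3 -102.1]
 [ 465.1  -21.1]
 [ 473.2   60.5]]
dots5 [[ 456.1 -103. ]
 [ 464.1  -21.6]] [[ 8.01330426 81.33739035]]
pins [[ 554.1 -112.3   28. ]
 [ 563.2  -30.8   28. ]]
floor back [[ 555.7 -114.1   22. ]
 [ 563.9  -30.4   22. ]]
frame front top w5 [[ 474.9 -107.4   34. ]
 [ 481.9  -28.5   34. ]]
w5 label [ 430.9 -201.1] [30.7 50.9] yaw -4.9
```

```bash
python3 - <<'E'
from h import *
go([527.5,-27.5,100],-5.6)
E
```

```text
shift [-81.7 181.7  49.6] turn [-0.0002  0.0003  0.009 ] t 13.55
```

```bash
python3 -m inch '[[[-20,45,0,0,0,0.009,40],[-40,90,0,0,0,0.009,40],[-60,135,0,0,0,0.009,40],[-75,165,10,0,0,0.009,40],[-81.7,181.7,30,0,0,0.009,40],[-81.7,181.7,50,0,0,0.009,40],[-81.7,181.7,50,0,0,0.009,40],[-81.7,181.7,50,0,0,0.009,40]]]'; python3 - <<'E'
from h import *
snap('wrist','w6.png')
o=status.get_obs();z=o['ee_pos'][2]+30.4
label('w6',proj('w6',[[520,-27,z]])[0],z)
go([527.5,-27.5,24],-5.6)
E
```

```text
t: 14.35
ee_pos: [526.7, -27.0, 99.4]
orientation: [-0.153, -3.137, 0.0]
ft_force: [-0.1, -0.2, -0.0]
width: 44.8
grasp_force: 30.0
w6 label [527.3 -26.8] [30.5 50.8] yaw -5.3
shift [-0.4 -0.4 76.1] turn [-0.      0.0002 -0.0001] t 14.4
```

```bash
python3 -m inch '[[[-0.4,-0.4,30,0,0,0,40],[-0.4,-0.4,55,0,0,0,40],[-0.4,-0.4,70,0,0,0,40],[-0.4,-0.4,70,0,0,0,40]]]'|grep -E 'pos|ft'; python3 -m inch '[[[0,0,3,0,0,0,40],[0,0,6,0,0,0,40],[0,0,6,0,0,0,40]]]'|grep -E 'pos|ft';python3 -m inch '[[[0,0,2,0,0,0,40],[0,0,4,0,0,0,40],[0,0,4,0,0,0,40]]]'|grep -E 'pos|ft'
```

```text
ee_pos: [526.4, -27.5, 29.0]
ft_force: [-0.3, 0.2, -0.5]
ee_pos: [527.6, -27.1, 24.4]
ft_force: [0.5, -1.1, -0.1]
ee_pos: [527.0, -26.8, 19.6]
ft_force: [1.8, -1.0, -1.5]
```

```bash
python3 -m inch '[[[0,0,2,0,0,0,40],[0,0,3,0,0,0,40],[0,0,3,0,0,0,40]]]'|grep -E 'pos|ft';python3 -m inch '[[[0,0,2,0,0,0,40],[0,0,2,0,0,0,40]]]'|grep -E 'pos|ft';python3 -m inch '[[[0,0,2,0,0,0,40],[0,0,2,0,0,0,40]]]'|grep -E 'pos|ft'
```

```text
ee_pos: [526.9, -26.8, 16.5]
ft_force: [1.3, -0.5, -1.5]
ee_pos: [527.0, -26.9, 14.4]
ft_force: [0.2, 0.2, -2.0]
ee_pos: [526.9, -26.8, 12.5]
ft_force: [-0.2, 0.2, -1.8]
```

```bash
python3 -m inch '[[[0,0,2,0,0,0,40],[0,0,2,0,0,0,40]]]'|grep -E 'pos|ft';python3 -m inch '[[[0,0,1,0,0,0,40],[0,0,1,0,0,0,40]]]'|grep -E 'pos|ft';python3 -m inch '[[[0,0,1,0,0,0,40],[0,0,1,0,0,0,40]]]'|grep -E 'pos|ft';python3 -m inch '[[[0,0,0.7,0,0,0,40],[0,0,0.7,0,0,0,40]]]'
```

```text
ee_pos: [526.9, -26.9, 10.5]
ft_force: [0.4, 0.7, -1.1]
ee_pos: [527.1, -26.9, 9.6]
ft_force: [-0.1, 1.0, -1.6]
ee_pos: [527.2, -26.9, 8.7]
ft_force: [-0.0, -0.6, -0.5]
t: 16.9
ee_pos: [527.2, -26.9, 8.7]
orientation: [0.152, 3.138, -0.0]
ft_force: [-2.3, 0.3, 8.1]
width: 45.2
grasp_force: 30.0
```

The pack touches the bay floor exactly at the expected height. I'll nudge it towards the pins and feel for contact.

```bash
python3 -m inch '[[[-1,0,-0.5,0,0,0,40],[-1,0,-0.5,0,0,0,40]]]'|grep -E 'pos|ft';python3 -m inch '[[[-0.7,0,0,0,0,0,40],[-0.7,0,0,0,0,0,40]]]'|grep -E 'pos|ft';python3 -m inch '[[[-0.7,0,0,0,0,0,40],[-0.7,0,0,0,0,0,40]]]'|grep -E 'pos|ft|wid'
```

```text
ee_pos: [527.6, -26.9, 8.7]
ft_force: [-2.8, 0.4, 5.9]
ee_pos: [527.6, -26.9, 8.7]
ft_force: [-5.1, 0.3, 8.5]
ee_pos: [527.6, -26.9, 8.7]
ft_force: [-7.6, 0.7, 10.3]
width: 45.0
```

```bash
python3 -m inch '[[[0,0,0,0,0,0,66],[0,0,0,0,0,0,66],[0,0,0,0,0,0,66],[0,0,0,0,0,0,66],[0,0,-10,0,0,0,66],[0,0,-40,0,0,0,66],[0,0,-80,0,0,0,66],[0,0,-130,0,0,0,66],[0,0,-180,0,0,0,66],[0,0,-180,0,0,0,66],[0,0,-180,0,0,0,66]]]'; python3 - <<'E'
from h import *
snap('wrist','w7.png')
print(proj('w7',[[525,-27.5,39],[533,54,39]]))
for p in([528,-27.6,39],[535.3,53.8,39]): label('w7',proj('w7',[p])[0],39)
go([498.6,333.2,220],3.1)
E
```

```text
t: 18.6
ee_pos: [530.2, -27.1, 190.3]
orientation: [0.152, 3.134, -0.0]
ft_force: [-0.6, -0.1, -0.8]
width: 57.7
grasp_force: 0.0
[[319.62180694 175.77387468]
 [389.09174904 175.86630432]]
w7 label [527.9 -26.4] [31.5 51.9] yaw -5.5
w7 label [534.9  53.9] [32.5 52.8] yaw -5.5
shift [ 65.2 355.6 -31.3] turn [-0.      0.0005 -0.151 ] t 18.65
```

Bay two's label is parallel to bay one's and within a millimetre or so of the right offset. Next is the spare pack.

```bash
python3 -m inch '[[[6,45,-31,0,0,-0.02,66],[15,90,-31,0,0,-0.05,66],[25,138,-31,0,0,-0.08,66],[33,186,-31,0,0,-0.1,66],[42,234,-31,0,0,-0.12,66],[52,282,-31,0,0,-0.14,66],[60,325,-31,0,0,-0.151,66],[65,356,-31,0,0,-0.151,70],[65,356,-31,0,0,-0.151,70],[65,356,-31,0,0,-0.151,70]]]'; python3 - <<'E'
from h import *
snap('wrist','w8.png')
c,a=pack('w8',[498.6,333.2,17]);label('w8',proj('w8',[[500,333,17]])[0],17)
go([498.6,333.2,-13.3],a)
E
```

```text
t: 19.65
ee_pos: [497.9, 333.2, 217.3]
orientation: [0.088, -3.137, 0.004]
ft_force: [0.3, 0.6, 0.3]
width: 61.5
grasp_force: 0.0
w8 [499.6 333.1] [67.8 44.2] yaw 4.1
w8 label [500.4 333.5] [51.6 31.7] yaw 3.2
shift [ -1.1   1.1 231. ] turn [-0.002  -0.0029 -0.0168] t 19.7
```

```bash
python3 -m inch '[[[-1,0.3,40,0,0,-0.004,70],[-1,0.3,90,0,0,-0.004,70],[-1,0.3,140,0,0,-0.004,70],[-1,0.3,180,0,0,-0.004,70],[-1,0.3,205,0,0,-0.004,70],[-1,0.3,220,0,0,-0.004,70],[-1,0.3,225,0,0,-0.004,70],[-1,0.3,225,0,0,-0.004,70]]]';python3 - <<'E'
from h import *
go([499,333.3,-13.3],3.3)
E
```

```text
t: 20.5
ee_pos: [500.5, 333.3, -5.5]
orientation: [0.09, -3.14, 0.0]
ft_force: [0.2, -0.3, 0.0]
width: 61.6
grasp_force: 0.0
shift [1.5 0.1 7.8] turn [-0.0002 -0.0002 -0.0003] t 20.5
```

```bash
python3 -m inch '[[[1.5,0,4,0,0,0,70],[1.5,0,7.5,0,0,0,70],[1.5,0,7.5,0,0,0,40],[1.5,0,7.5,0,0,0,40],[1.5,0,7.5,0,0,0,40],[1.5,0,7.5,0,0,0,40],[1.5,0,7.5,0,0,0,40],[1.5,0,7.5,0,0,0,40],[1.5,0,7.5,0,0,0,40]]]'
```

```text
t: 21.4
ee_pos: [498.9, 334.0, -12.6]
orientation: [-0.091, 3.14, 0.001]
ft_force: [-1.2, 0.1, 5.2]
width: 44.8
grasp_force: 30.0
```

```bash
python3 -m inch '[[[0,0,-10,0,0,0,40],[0,0,-40,0,0,0,40],[0,0,-80,0,0,0,40],[0,0,-130,0,0,0,40],[0,0,-180,0,0,0,40],[0,0,-215,0,0,0,40],[0,0,-215,0,0,0,40],[0,0,-215,0,0,0,40]]]'; python3 - <<'E'
from h import *
go([518.8,-108.8,100],-5.6);go([518.8,-108.8,200],-5.6)
snap('wrist','w9.png');o=status.get_obs();z=o['ee_pos'][2]+30;print(o['ee_pos'])
label('w9',proj('w9',[o['ee_pos']+[0,0,30]])[0]-[0,15],z)
E
```

```text
t: 22.2
ee_pos: [498.6, 333.7, 202.6]
orientation: [-0.091, 3.139, 0.001]
ft_force: [-0.4, -0.5, -2.2]
width: 44.9
grasp_force: 30.0
shift [   5.7 -443.   102.3] turn [0.0008 0.0011 0.1559] t 22.2
shift [   5.6 -443.     2.3] turn [0.0008 0.0011 0.1559] t 22.2
[497.83647114 333.25148449 201.15135561]
w9 label [500.9 333.9] [51.3 30.4] yaw 3.3
```

```bash
python3 -m inch '[[[1,-48,2,0,0,0.02,40],[2,-96,2,0,0,0.04,40],[3,-144,2,0,0,0.06,40],[4,-192,2,0,0,0.08,40],[5,-240,2,0,0,0.1,40],[6,-288,2,0,0,0.12,40],[6.5,-336,2,0,0,0.14,40],[6.8,-384,2,0,0,0.156,40],[6.8,-425,2,0,0,0.156,40],[6.8,-443,2,0,0,0.156,40],[6.8,-443,2,0,0,0.156,40],[6.8,-443,40,0,0,0.156,40],[6.8,-443,80,0,0,0.156,40],[6.8,-443,102,0,0,0.156,40],[6.8,-443,102,0,0,0.156,40],[6.8,-443,102,0,0,0.156,40]]]'; python3 - <<'E'
from h import *
snap('wrist','w10.png');o=status.get_obs();z=o['ee_pos'][2]+30;print(o['ee_pos'])
label('w10',proj('w10',[o['ee_pos']+[0,0,30]])[0]-[0,15],z)
go([517.8,-108.8,30],-5.6)
E
```

```text
t: 23.85
ee_pos: [517.0, -107.9, 99.3]
orientation: [-0.152, -3.135, -0.001]
ft_force: [-0.2, 0.3, -0.7]
width: 44.9
grasp_force: 30.0
[ 517.92480411 -108.28171919  100.3135313 ]
w10 label [ 518.3 -107.9] [30.3 50.5] yaw -5.6
shift [ 0.1 -0.5 70.3] turn [ 0.0001 -0.0001  0.0007] t 23.9
```

```bash
python3 -m inch '[[[-0.5,-0.5,30,0,0,0,40],[-0.5,-0.5,55,0,0,0,40],[-0.5,-0.5,70,0,0,0,40],[-0.5,-0.5,77,0,0,0,40],[-0.5,-0.5,80,0,0,0,40],[-0.5,-0.5,80,0,0,0,40],[-0.5,-0.5,80,0,0,0,40]]]'|grep -E 'pos|ft';python3 -m inch '[[[0,0,2,0,0,0,40],[0,0,4,0,0,0,40],[0,0,4,0,0,0,40]]]'|grep -E 'pos|ft';python3 -m inch '[[[0,0,2,0,0,0,40],[0,0,3,0,0,0,40],[0,0,3,0,0,0,40]]]'|grep -E 'pos|ft'
```

```text
ee_pos: [518.9, -109.5, 21.0]
ft_force: [0.7, 0.1, -0.8]
ee_pos: [518.0, -109.4, 16.0]
ft_force: [-0.6, -0.2, -0.8]
ee_pos: [517.9, -109.4, 12.7]
ft_force: [-0.2, 0.2, -1.3]
```

```bash
python3 -m inch '[[[0,0,1.5,0,0,0,40],[0,0,1.5,0,0,0,40]]]'|grep -E 'pos|ft';python3 -m inch '[[[0,0,1.2,0,0,0,40],[0,0,1.2,0,0,0,40]]]'|grep -E 'pos|ft';python3 -m inch '[[[0,0,1,0,0,0,40],[0,0,1,0,0,0,40]]]'|grep -E 'pos|ft';python3 -m inch '[[[-1,0,0.3,0,0,0,40],[-1,0,0.3,0,0,0,40]]]'|grep -E 'pos|ft';python3 -m inch '[[[-0.8,0,0,0,0,0,40],[-0.8,0,0,0,0,0,40]]]'|grep -E 'pos|ft'
```

```text
ee_pos: [518.0, -109.4, 11.3]
ft_force: [0.2, 0.1, -0.9]
ee_pos: [518.0, -109.4, 10.1]
ft_force: [-0.0, 1.1, -1.2]
ee_pos: [518.2, -109.4, 9.4]
ft_force: [-0.3, -0.2, 2.0]
ee_pos: [518.1, -109.4, 9.4]
ft_force: [-3.9, -0.5, 7.7]
ee_pos: [518.1, -109.4, 9.4]
ft_force: [-7.3, 0.2, 11.2]
```

Bay three: floor and pins both felt. I'll release, back off to the left and look at the bar.

```bash
python3 -m inch '[[[0,0,0,0,0,0,66],[0,0,0,0,0,0,66],[0,0,0,0,0,0,66],[0,0,0,0,0,0,66],[0,0,-10,0,0,0,66],[0,0,-40,0,0,0,66],[0,0,-80,0,0,0,66],[0,0,-130,0,0,0,66],[0,0,-180,0,0,0,66],[0,0,-180,0,0,0,66],[0,0,-180,0,0,0,66]]]'; python3 - <<'E'
from h import *
snap('wrist','w11.png')
for p in([520,-109,39],[528,-27.6,39],[535.3,53.8,39]): label('w11',proj('w11',[p])[0],39)
go([400,280,220])
E
```

```text
t: 27.3
ee_pos: [520.6, -109.7, 190.8]
orientation: [0.153, 3.134, -0.001]
ft_force: [-0.4, 0.2, -0.6]
width: 58.0
grasp_force: 0.0
w11 label [ 519.8 -109.6] [31.7 51.5] yaw -5.6
w11 label [528.3 -26.6] [32.8 53.4] yaw -5.5
w11 label [534.7  52.8] [36.7 52.9] yaw -5.6
shift [157.  375.9 -30.9] turn [0. 0. 0.] t 27.35
```

```bash
python3 -m inch '[[[18,45,-31,0,0,0,20],[37,90,-31,0,0,0,0],[56,135,-31,0,0,0,0],[75,180,-31,0,0,0,0],[94,225,-31,0,0,0,0],[113,270,-31,0,0,0,0],[132,315,-31,0,0,0,0],[150,360,-31,0,0,0,0],[157,376,-31,0,0,0,0],[157,376,-31,0,0,0,0]]]' | grep -E 'pos|wid'; python3 - <<'E'
from h import *
snap('scene','s12.png');snap('top','t12.png')
a=cv2.imread('pics/s12.png')[100:260,270:500];b=cv2.imread('pics/t12.png')[90:250,270:450]
cv2.imwrite('pics/c12.png',np.hstack([cv2.resize(a,None,fx=1.95,fy=3.5,interpolation=2) if 0 else cv2.resize(a,(448,312),interpolation=2),cv2.resize(b,(351,312),interpolation=2)]))
print(proj('s12',[[605.6,-35.1,50.5]]),proj('t12',[[605.6,-35.1,50.5]]))
E
```

```text
ee_pos: [398.5, 281.4, 218.1]
width: 0.2
[[345.48310973 186.9338821 ]] [[333.52002636 178.7766302 ]]
```

View pics/c12.png

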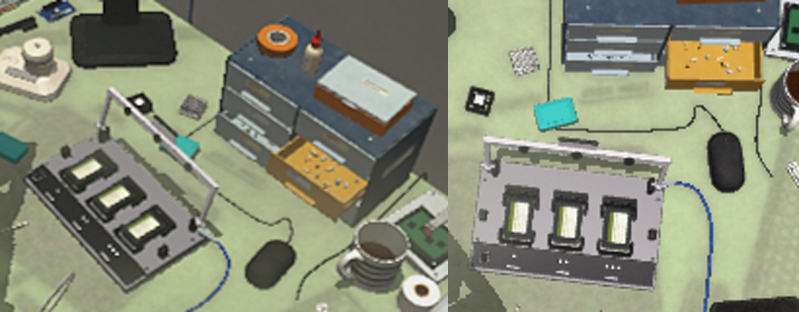

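The crop shows three seated packs with green bands all on the same side. The bar is raised, with ends at scene-crop (108,92)/(216,185) and top-crop (487,140)/(668,160). The cabinet and an open drawer are behind it at top-crop (567–760, 65–92).

```bash
cat >> h.py <<'E'
def tri(f,a,g,b):
    A1,A2=ray(f,a,0)[0],ray(f,a,300)[0];B1,B2=ray(g,b,0)[0],ray(g,b,300)[0]
    d,e=A2-A1,B2-B1;s=np.linalg.lstsq(np.c_[d,-e],B1-A1,rcond=None)[0]
    p,q=A1+s[0]*d,B1+s[1]*e;return ((p+q)/2).round(),np.linalg.norm(p-q).round(1)
E
python3 - <<'E'
from h import *
S=lambda x,y:(270+x/1.948,100+y/1.95);T=lambda x,y:(270+(x-448)/1.95,90+y/1.95)
for n,s,t in(('barL',(108,91),(487,139)),('barR',(216,184),(668,160)),('cabTL',(228,60),(566,20)),('drawerFL',(268,170),(668,88)),('drawerFR',(318,212),(762,88))):
    print(n,tri('s12',S(*s),'t12',T(*t)))
print('cab foot',ray('t12',T(566,68),0).round())
for th in(1.65,1.8,2.0):
    m=np.array([605.6,-35.1,50.5])+80*np.array([-np.cos(th)*.995,np.cos(th)*.098,np.sin(th)])
    print(th,m.round(),proj('s12',[m]).round(),proj('t12',[m]).round())
print('seen mid',S(162,138),T(577,149))
E
```

```text
barL (array([640., 102., 124.]), np.float64(4.5))
barR (array([ 612., -181.,  133.]), np.float64(3.4))
cabTL (array([819., -19., 171.]), np.float64(1.5))
drawerFL (array([ 747., -192.,   72.]), np.float64(0.9))
drawerFR (array([ 726., -328.,  108.]), np.float64(27.2))
cab foot [[804. -25.   0.]]
1.65 [612. -36. 130.] [[348. 170.]] [[335. 171.]]
1.8 [624. -37. 128.] [[351. 169.]] [[335. 168.]]
2.0 [639. -38. 123.] [[354. 168.]] [[336. 163.]]
seen mid (353.1622176591376, 170.76923076923077) (336.1538461538462, 166.4102564102564)
```

```bash
python3 - <<'E'
from h import *
go([440,-20,250],-5.6)
E
```

```text
shift [ -69.2 -294.1  -31. ] turn [-0.0024 -0.0024  0.0012] t 28.45
```

```bash
python3 -m inch '[[[-10,-45,-31,0,0,0,0],[-20,-90,-31,0,0,0,0],[-30,-135,-31,0,0,0,0],[-42,-180,-31,0,0,0,0],[-52,-225,-31,0,0,0,0],[-62,-265,-31,0,0,0,0],[-69,-294,-31,0,0,0,0],[-115,-294,-31,0,0,0,0],[-160,-294,-31,0,0,0,0],[-205,-294,-31,0,0,0,0],[-250,-294,-31,0,0,0,0],[-295,-294,-31,0,0,0,0],[-321,-294,-31,0,0,0,0],[-321,-294,-31,0,0,0,0],[-321,-294,-31,0,0,0,0]]]'; python3 - <<'E'
from h import *
go([690.2,-43.4,110],-5.6)
E
```

```text
t: 29.95
ee_pos: [689.8, -45.5, 249.4]
orientation: [-0.156, -3.135, 0.0]
ft_force: [0.0, -0.4, -0.0]
width: 0.4
grasp_force: 0.0
shift [ -0.6   2.2 139.4] turn [-0.0002 -0.003  -0.0018] t 29.95
```

```bash
python3 -m inch '[[[-1,2,40,0,0,-0.002,0],[-1,2,80,0,0,-0.002,0],[-1,2,115,0,0,-0.002,0],[-1,2,139,0,0,-0.002,0],[-1,2,139,0,0,-0.002,0],[-1,2,139,0,0,-0.002,0]]]'|grep -E 'pos|ft';python3 -m inch '[[[10,0,0,0,0,0,0],[20,0,0,0,0,0,0],[30,0,0,0,0,0,0],[35,0,0,0,0,0,0],[35,0,0,0,0,0,0]]]'|grep -E 'pos|ft'
```

```text
ee_pos: [691.4, -42.5, 112.6]
ft_force: [0.3, 0.3, 0.4]
ee_pos: [656.7, -38.6, 112.6]
ft_force: [0.6, -0.1, -0.4]
```

```bash
python3 -m inch '[[[6,0,0,0,0,0,0],[12,0,0,0,0,0,0],[18,0,0,0,0,0,0],[18,0,0,0,0,0,0]]]'|grep -E 'pos|ft';python3 -m inch '[[[6,0,-1,0,0,0,0],[12,0,-1,0,0,0,0],[18,0,-2,0,0,0,0],[18,0,-2,0,0,0,0]]]'|grep -E 'pos|ft'
```

```text
ee_pos: [639.0, -37.0, 112.1]
ft_force: [-0.1, 1.0, 0.1]
ee_pos: [620.1, -35.2, 113.7]
ft_force: [-0.6, -0.6, 0.5]
```

```bash
python3 -m inch '[[[6,0,0,0,0,0,0],[12,0,1,0,0,0,0],[18,0,2,0,0,0,0]]]'|grep -E 'pos|ft'; python3 - <<'E'
from h import *
snap('scene','s13.png');snap('top','t13.png')
# bright bar: change between s12 and s13
for n in 'st':
    a,b=cv2.imread(f'pics/{n}12.png').astype(int),cv2.imread(f'pics/{n}13.png').astype(int)
    def bar(i): 
        m=((i.min(2)>140)&(i.max(2)-i.min(2)<25)).astype(np.uint8)
        return m
    for i in(a,b):
        m=bar(i);r=(slice(120,210),slice(300,400)) if n=='s' else (slice(150,200),slice(275,395))
        y,x=np.nonzero(m[r]);print(n,len(x),x.mean().round(1)+r[1].start,y.mean().round(1)+r[0].start)
P=lambda th,y:np.array([605.6,-35.1,50.5])+80*np.array([-np.cos(th)*.995,np.cos(th)*.098,np.sin(th)])+y*np.array([.0976,.9952,0])
from itertools import product
b=cv2.imread('pics/s13.png').astype(int)
for th in np.arange(0.9,2.05,.1):
    uv=np.vstack([proj('s13',[P(th,y)]) for y in (-130,-115,-100,100,115,130)]).round().astype(int)
    print(round(th,2),[int(b[v,u].min()) for u,v in uv])
E
```

```text
ee_pos: [603.5, -33.6, 112.1]
ft_force: [1.6, -0.2, 2.7]
s 785 348.2 183.4
s 400 345.4 177.0
t 1885 330.5 181.8
t 1795 331.9 184.5
0.9 [84, 84, 84, 126, 127, 130]
1.0 [75, 76, 76, 129, 138, 135]
1.1 [75, 79, 80, 81, 136, 140]
1.2 [77, 77, 79, 126, 82, 133]
1.3 [135, 141, 91, 149, 153, 161]
1.4 [192, 178, 145, 232, 230, 230]
1.5 [83, 86, 87, 130, 134, 140]
1.6 [88, 90, 87, 140, 145, 145]
1.7 [59, 88, 123, 136, 142, 146]
1.8 [125, 134, 134, 138, 146, 143]
1.9 [134, 135, 132, 112, 138, 152]
2.0 [135, 137, 135, 35, 93, 87]
```

The bar is now at about 1.4 rad and follows the finger. I'll continue along the arc.

```bash
python3 -m inch '[[[7,0,0.5,0,0,0,0],[14,0,1.5,0,0,0,0],[20,0,4,0,0,0,0],[26,0,7,0,0,0,0],[31,0,10,0,0,0,0],[36,0,12.6,0,0,0,0]]]'|grep -E 'pos|ft|mom';python3 -m inch '[[[5,0,4,0,0,0,0],[10,0,8.5,0,0,0,0],[14,0,13,0,0,0,0],[18,0,17.5,0,0,0,0]]]'|grep -E 'pos|ft';python3 -m inch '[[[4,0,5,0,0,0,0],[7,0,11,0,0,0,0],[10,0,17,0,0,0,0],[12.5,0,22,0,0,0,0]]]'|grep -E 'pos|ft'
```

```text
ee_pos: [567.3, -30.0, 99.1]
ft_force: [1.5, 0.4, -0.1]
ee_pos: [549.5, -28.3, 81.4]
ft_force: [1.9, -0.4, 0.5]
ee_pos: [537.2, -27.2, 59.2]
ft_force: [0.4, -0.7, 0.5]
```

```bash
python3 -m inch '[[[2,0,5,0,0,0,0],[4,0,11,0,0,0,0],[5,0,16,0,0,0,0],[5,0,16,0,0,0,0]]]'|grep -E 'pos|ft';python3 -m inch '[[[0,0,3,0,0,0,0],[0,0,3,0,0,0,0]]]'|grep -E 'pos|ft'; python3 - <<'E'
from h import *
snap('scene','s14.png');b=cv2.imread('pics/s14.png').astype(int)
P=lambda th,y:np.array([605.6,-35.1,50.5])+80*np.array([-np.cos(th)*.995,np.cos(th)*.098,np.sin(th)])+y*np.array([.0976,.9952,0])
for th in np.arange(0,1.3,.1):
    uv=np.vstack([proj('s14',[P(th,y)]) for y in (-130,-120,-110,-41,41,110,120,130)]).round().astype(int)
    print(round(th,2),[int(b[v,u].min()) for u,v in uv])
E
```

```text
ee_pos: [531.7, -26.7, 43.0]
ft_force: [0.8, -0.2, -0.5]
ee_pos: [532.3, -26.7, 40.6]
ft_force: [1.2, 0.5, -0.4]
0.0 [241, 238, 216, 142, 140, 233, 233, 232]
0.1 [221, 235, 151, 135, 145, 233, 214, 205]
0.2 [73, 76, 122, 51, 80, 130, 70, 232]
0.3 [33, 93, 119, 55, 97, 115, 164, 161]
0.4 [39, 35, 36, 55, 42, 94, 137, 120]
0.5 [32, 30, 32, 39, 48, 94, 59, 87]
0.6 [31, 32, 37, 42, 60, 74, 60, 51]
0.7 [83, 84, 85, 46, 58, 53, 64, 64]
0.8 [84, 85, 83, 54, 57, 65, 69, 77]
0.9 [84, 84, 84, 60, 57, 64, 69, 67]
1.0 [119, 114, 123, 58, 60, 69, 68, 60]
1.1 [124, 124, 126, 63, 59, 57, 66, 76]
1.2 [126, 126, 123, 63, 52, 70, 57, 71]
```

```bash
python3 -m inch '[[[0,0,2,0,0,0,0],[0,0,2,0,0,0,0]]]'|grep -E 'pos|ft';python3 -m inch '[[[0,0,2,0,0,0,0],[0,0,2,0,0,0,0]]]'|grep -E 'pos|ft';python3 -m inch '[[[0,0,1.5,0,0,0,0],[0,0,1.5,0,0,0,0]]]'|grep -E 'pos|ft'
```

```text
ee_pos: [532.6, -26.7, 38.8]
ft_force: [-0.0, -0.0, 0.3]
ee_pos: [532.8, -26.8, 38.1]
ft_force: [-4.2, 0.2, 14.1]
ee_pos: [532.9, -26.8, 37.8]
ft_force: [-8.7, -0.1, 28.0]
```

The bar has hit a firm stop. I'll lift off straight up and check.

```bash
python3 -m inch '[[[0,0,-4,0,0,0,0],[0,0,-15,0,0,0,0],[0,0,-50,0,0,0,0],[0,0,-100,0,0,0,0],[30,0,-150,0,0,0,0],[60,0,-180,0,0,0,0],[60,0,-180,0,0,0,0],[60,0,-180,0,0,0,0],[60,0,-180,0,0,0,0]]]'; python3 - <<'E'
from h import *
snap('scene','s15.png');snap('wrist','w15.png');b=cv2.imread('pics/s15.png').astype(int)
P=lambda th,y:np.array([605.6,-35.1,50.5])+80*np.array([-np.cos(th)*.995,np.cos(th)*.098,np.sin(th)])+y*np.array([.0976,.9952,0])
for th in np.arange(-.1,.36,.05):
    uv=np.vstack([proj('s15',[P(th,y)]) for y in (-130,-120,-110,-41,41,110,120,130)]).round().astype(int)
    print(round(th,2),[int(b[v,u].min()) for u,v in uv])
# bar edges in wrist view along charger x, at clear y positions (z=55.5)
w=cv2.imread('pics/w15.png').astype(int)
for y in(-120,-41,41,120):
    q=[];
    for r in range(60,116,4):
        p=np.array([605.6,-35.1,55.5])+r*np.array([-.995,.098,0])+y*np.array([.0976,.9952,0]);u,v=proj('w15',[p])[0].round().astype(int)
        q.append(int(w[v,u].min()) if 0<=v<400 and 0<=u<640 else -1)
    print(y,q)
for p,n in(([499,333],0),([371,-343],0)):pass
a=cv2.imread('pics/t12.png').astype(int);c=cv2.imread('pics/top0.png').astype(int)
d=abs(a-c).max(2)
for n,s in(('handheld',np.s_[240:268,402:455]),('case',np.s_[234:268,196:246])):print(n,d[s].mean().round(2),(d[s]>60).sum())
o=status.get_obs();print(o['t'])
E
```

```text
t: 35.8
ee_pos: [473.0, -21.0, 214.6]
orientation: [-0.15, -3.137, -0.0]
ft_force: [0.2, -0.6, -0.4]
width: 0.5
grasp_force: 0.0
-0.1 [243, 246, 135, 143, 131, 230, 238, 237]
-0.05 [243, 248, 138, 143, 142, 238, 233, 237]
0.0 [240, 228, 144, 146, 144, 233, 233, 230]
0.05 [226, 153, 132, 130, 129, 233, 228, 220]
0.1 [226, 153, 132, 130, 129, 225, 194, 222]
0.15 [125, 76, 119, 82, 91, 192, 120, 222]
0.2 [29, 34, 121, 40, 74, 135, 66, 218]
0.25 [26, 48, 131, 30, 88, 138, 194, 156]
0.3 [37, 94, 119, 57, 176, 115, 194, 131]
0.35 [43, 83, 84, 79, 142, 76, 230, 128]
-120 [148, 149, 149, 149, 141, 234, 165, 152, 79, 85, 150, 150, 150, 150]
-41 [84, 84, 84, 85, 113, 144, 144, 127, 80, 85, 85, 85, 86, 86]
41 [152, 153, 153, 142, 123, 148, 146, 122, 83, 86, 87, 87, 87, 86]
120 [153, 100, 153, 153, 229, 240, 239, 201, 87, 149, 156, 156, 158, 157]
handheld 2.95 0
case 71.53 828
35.9
```

```bash
python3 - <<'E'
from h import *
snap('top','t16.png')
a=cv2.imread('pics/t16.png').astype(int);c=cv2.imread('pics/top0.png').astype(int);d=abs(a-c).max(2)
s=np.s_[234:268,196:246];print(d[s].mean(),(d[s]>60).sum())
for p in([520,-109,39],[528,-27.6,39],[535,53.8,39]):
    for k in(-18,22):
        try: label('w15',proj('w15',[np.array(p)+[k,-.1*k,0]])[0],39)
        except Exception as e: print(e)
E
```

```text
5.305294117647059 0
w15 label [459.8 -22.2] [913.1 365.4] yaw 84.7
w15 label [459.8 -22.2] [913.1 365.4] yaw 84.7
w15 label [459.8 -22.2] [913.1 365.4] yaw 84.7
w15 label [687.8 -43.3] [1034.4  302.3] yaw 84.5
w15 label [459.8 -22.2] [913.1 365.4] yaw 84.7
w15 label [459.8 -22.2] [913.1 365.4] yaw 84.7
```

The handheld and the box haven't moved, and the bar is level on its stop.

```bash
python3 -c "
from workcell import ctrl
print(ctrl.close_job())"
```

```text
the job is handed in; nothing more can be done
None
```

The job is handed in at about 36 s: the handheld's pack went into bay two, then the spare into bay three, and the bar is level on its stop. I did not re-measure the packs under the closed bar.

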